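# Proof-pull a glued strip on the hand tester and keep the load on

### The arm

A 7-joint arm with a two-finger parallel gripper is mounted at the origin on the work surface. World frame = base frame: x ahead of the robot, y to its left, z up, the work surface at z = 0. Lengths are in m, angles in rad, forces in N, time in s.
With the tool pointing down it reaches from about 0.4 to 0.875 m from the base axis. Payload 6.5 kg.
Tool frame: the origin (TCP) lies midway between the tips of the shut fingers; the grasp point (between the pads) lies 19 mm behind it (arm.hold_point_z is the distance from the TCP to the grasp point, in m); z points along the fingers, y is the line along which they close (so a half turn about z gives the same grasp; the last joint's range is limited). The gripper opens to 88 mm and grips with 3 to 60 N. Pads are 18 mm wide; open, the fingers measure 123 mm over their backs; the gripper's body (75 mm by 187 mm) begins 45 mm behind the grasp point.
Start: joints at [1.219, 0.536, -0.004, 1.538, 0.003, 1.067, -0.071], TCP at [0.183, -0.624, 0.239] pointing down, gripper open.
Joint ranges: [-2.7, 2.7], [-0.37, 2.16], [-1.27, 1.26], [0.24, 2.4], [-1.31, 4.45], [0.19, 1.91], [-2.76, 2.76]. Speed limits (rad/s): [2.39, 2.39, 3.14, 3.14, 3.14, 3.14, 3.14].

### API

Orientations are given as a rotation vector (axis times angle).
In Python, from rig import state, imaging, order, arm gives the robot as it stands.
- The arm moves only by the tool move_arm, never from a script. Its argument "targets" is a list of rows, each a list of 5 numbers: the shift along the tool's x, y, z in units of 30 mm (1.0 is 30 mm), then the turn about the tool's z in units of 5 degrees (1.0 is 5 degrees), then the opening, from 0 (shut) to 1 (fully open). In form: [[dx, dy, dz, turn, fingers], ...]. A call has 1 to 10 rows; each row is the pose to reach, as a shift and turn from the pose commanded when the call began, along the tool's axes at that moment; what a row does not reach only later rows make up. A row lasts 1/12 s, in which the tool goes at most 41.7 mm and 7.16 degrees, less where a joint would pass 70% of its speed; a pose out of reach is approached as far as the arm can. A call with a gripper value outside its range is refused whole. The fingers move at their own pace and stop on an object; the grip force is fixed at half the most. Time passes only in rows, so rows that repeat a pose let the fingers close. It gives the time, the measured TCP pose, the force, the opening and the grip force at its end, in the units of the state.
- state(): the state, without advancing time (a new reading comes with each control period).
- imaging.camera(name): name is "side" or "top" or "wrist"; returns a dict with "color" (384x512x3 uint8, blue, green, red), "intrinsics" (3x3 intrinsics, pixels), "position" and "attitude" of the camera in the world; the wrist camera has in their place "mount" (4x4, takes a point from camera to tool coordinates, whose origin is the TCP and whose axes are the flange's). Camera axes: x right, y down, z forward; pixel columns grow to the right and rows downward; lengths in m; the calibration is good to about 2 mm. A picture is of the moment at which its call begins: read the wrist's pose just before it. There is no depth.
- order.job_done(): hands the job in; it is judged then, once.
The state is a dict: "t": time; "joint_positions": joint angles; "joint_velocities": joint speeds; "tau": joint torques, N m; "tcp_pos": TCP position; "eef_rot": TCP orientation; "ft_force": force on the tool from outside, world axes, zero at the start; "moment": the same for the moment, N m; "grip_width": finger opening in m; "grip_force": force on a finger pad.
Only numpy, scipy, OpenCV 4.12 (cv2) and the standard library are available. Lean on these libraries where they do the work, as an engineer would, in place of code of your own. Each camera call takes 0.05 s, during which the arm holds its last target. There are 200 camera calls.

### The job

Lay the glued test strip flat across the hand pull tester, strap side up, its round eye down over the gauge's pin and its slotted eye down over the puller's pin, and let go of it. Then pull the tester's handle out until the gauge pointer lines up with the marker, not going well past it, and keep the load on: the program finishes while you are still gripping the handle and holding the pointer at the marker. Leave the other things on the bench where they are.

Things in the scene. Friction and masses are not known exactly. Their poses are not given: they have to be found in the camera images.
- tester: Hand pull tester, fixed on the bench: aluminium bed 90 x 530 mm, grey gauge case (60 x 160 mm, top 62 mm up) at one end, sliding puller with black cross-bar handle at the other. Origin: on the bench, on the bed's centreline; y is the pull axis, from handle to gauge (pull towards -y), x across, z up. Handle to the robot's right, turned up to 0.6 rad. Between the pins all lies below 38 mm.
- gauge_slide: Draw bar of the gauge: dark steel block 36 x 36 mm, top 41 mm above the bench, with an upright pin, a rod into the grey case and the pointer on top of the case. Slides along the tester's y axis, at most 45 mm; a spring (2 N at rest plus 0.35 N per mm) draws it back to +y. Origin and axes are the tester's when at rest.
- gauge_pin (a point): Foot of the gauge's pin: the point on the pin's axis at the level of the 26 mm round shoulder on which the strip lies, 45 mm above the bench. The pin is 8 mm thick and rises 18.5 mm above this point, its last 6 mm tapered. At rest it is 50 mm to +y of the tester's origin, on the centreline.
- pointer (a point): Tip of the black pointer blade (5 mm thick, 10 mm high) on top of the gauge case; it moves with the gauge_slide towards the handle as the load grows. At rest it is at y = 225 mm, x = 14 mm in the tester's frame, 66 mm above the bench.
- puller: Puller carriage: aluminium plate 80 mm across, 135 mm long, top 41 mm above the bench, upright pin near its inner end, bow handle near its outer end. Slides to the tester's -y by at most 65 mm; a light spring (2 N at rest plus 0.04 N per mm) returns it. Starts home, with the tester's origin and axes.
- puller_pin (a point): Foot of the puller's pin, like the gauge's: 8 mm pin, shoulder 45 mm above the bench, pin top 63.5 mm above the bench. At rest it is 80 mm to -y of the tester's origin, so the pins stand 130 mm apart.
- handle (a point): Middle of the black round cross-bar of the puller's bow handle: 16 mm thick, lying along the tester's x axis, 95 mm above the bench, 64 mm free length between its two uprights, 54 mm clear beneath it; 95 mm to -y of the puller's pin. It can be pinched from above with the fingers before and behind it.
- marker_rider: Small steel rider clamped on the edge of the gauge case, with a thin blade reaching in over the scale; fixed for the run, set at a different load each time.
- marker (a point): Inner tip of the rider's blade (5 mm thick, 10 mm high), 66 mm above the bench. The pointer is at the mark when its tip and this tip stand side by side (the same y in the tester's frame, 2 mm apart in x). Its axes are those of the tester; it stands 14 to 32 mm from the resting pointer towards the handle.
- strip: Glued aluminium test strip, 28 x 170 x 5 mm, about 85 g, with a 4 mm thick, 44 mm long strap of full width glued on top at its middle (9 mm thick; grip across here), a round eye at one end, a slotted eye at the other. Origin: centre of the underside; y towards the round eye, z up. Starts flat, strap up, round eye away from the robot. On the pins it has about 9 mm slack.
- round_eye (a point): Centre of the strip's round eye (14 mm hole) at the level of the underside, 65 mm from the strip's middle.
- slot_eye (a point): Centre of the strip's slotted eye (14 mm across, 20 mm along the strip) at the level of the underside, 65 mm from the strip's middle on the other side.
- blank: Bystander: a plain aluminium strip 28 x 170 x 5 mm without eyes or strap, lying near the glued one. Origin at the centre of its underside.
- pliers: Bystander: combination pliers with blue and black handles.
- nose_pliers: Bystander: needle-nose pliers with blue and black handles.
- tester_driver: Bystander: clear-handled voltage-tester screwdriver, 150 mm long.
- tray: Bystander: galvanised tray 170 x 250 x 32 mm with screws.
- magnifier: Bystander: black magnifier, 90 mm across, with a handle.
- glue_bottle: Bystander: white glue bottle, 110 mm tall.
- glue_cap: Bystander: small grey cap, 24 mm across, 30 mm tall.
Mind the look-alikes: they are no part of the job. Leave any orange or purple look-alike of the strip alone.

How it is judged:
On the way, in this order (a step that is already met when the one before it is completed fails the run):
1. the strip lies flat on both shoulders, strap up, round eye over the gauge's pin, slotted eye over the puller's pin, and is let go (horizontal distance between round_eye and gauge_pin below 0.008 m and horizontal distance between slot_eye and puller_pin below 0.012 m and z of round_eye in the frame of gauge_pin below 0.003 m and z of slot_eye in the frame of puller_pin below 0.003 m and angle between strip's own z axis and vertical below 0.1 rad and contact force between each of the arm, the fingers and strip below 0.1 N), for 0.2 s.
2. the pointer is pulled to the marker with the fingers on the handle (y of pointer in the frame of marker between -0.004 and 0.004 m and contact force between the fingers and puller above 4 N), for 0.3 s.
At the end, for the whole second after the job is handed in: The strip lies strap up with its round eye on the gauge's pin and its slotted eye on the puller's pin, down on the shoulders within 4 mm and untouched by the robot; the fingers hold the handle against the spring (over 4 N), and the pointer stands still within 4 mm of the marker (all of step 2 and linear speed of gauge_slide below 0.006 m/s and contact force between each of the fingers, the arm and gauge_slide below 0.1 N and contact force between each of the fingers, the arm and strip below 0.1 N and horizontal distance between round_eye and gauge_pin below 0.008 m and horizontal distance between slot_eye and puller_pin below 0.012 m and z of round_eye in the frame of gauge_pin below 0.004 m and z of slot_eye in the frame of puller_pin below 0.004 m and angle between strip's own z axis and vertical below 0.1 rad); the arm keeps its last pose, push and grip.
It fails at once if the pointer is pulled more than 10 mm past the marker (y of pointer in the frame of marker below -0.01 m).
It fails at once if another thing on the bench is moved more than 30 mm (distance of any of blank, pliers, nose_pliers, tester_driver, tray, magnifier, glue_bottle, glue_cap from where it was at the start of the episode above 0.03 m).
It also fails if it takes over 56 s, if anything falls off the work surface, if the arm or the gripper's body presses on something with over 40 N, if the wrist force passes 120 N, or if a joint passes its speed limit or range.

## Working session

There is one attempt and no reset: what is moved stays moved. The work goes in short steps, Python scripts to look and compute and a tool call to move; the robot and the scene stay as the last step left them, time stands still between calls to the robot, and variables do not carry over. Pictures are saved under pics/ and viewed, at most 10 in all, crops included, and the job is handed in when it is done.

Besides the shell and the picture viewer there is one more tool, called after "Call:" as name(argument=value, ...) on one line, values as JSON. move_arm: Moves the arm, as the interface text tells. Its arguments: {"type":"object","properties":{"targets":{"type":"array","items":{"type":"array","items":{"type":"number"}}}},"required":["targets"]}

```bash
ls; mkdir -p pics; cat > h.py <<'E'
import numpy as np, cv2
from scipy.spatial.transform import Rotation as R
from rig import state, imaging, order, arm
def snap(name,fn):
    s=state(); c=imaging.camera(name); cv2.imwrite('pics/'+fn+'.png',c['color'])
    K=np.array(c['intrinsics'])
    if name=='wrist':
        M=np.array(c['mount']); T=np.eye(4); T[:3,:3]=R.from_rotvec(s['eef_rot']).as_matrix(); T[:3,3]=s['tcp_pos']; W=T@M
        p,A=W[:3,3],W[:3,:3]
    else:
        p=np.array(c['position']); A=np.array(c['attitude'])
        if A.shape!=(3,3): A=R.from_rotvec(A).as_matrix() if A.size==3 else R.from_quat(A).as_matrix()
    np.savez('pics/'+fn,K=K,p=p,A=A); return c
def ray(fn,uv):
    d=np.load('pics/'+fn+'.npz'); v=d['A']@np.linalg.solve(d['K'],[uv[0],uv[1],1]); return d['p'],v
def atz(fn,uv,z):
    p,v=ray(fn,uv); return p+v*(z-p[2])/v[2]
def tri(*obs):
    S=np.zeros((3,3));b=np.zeros(3)
    for fn,uv in obs:
        p,v=ray(fn,uv); v=v/np.linalg.norm(v); P=np.eye(3)-np.outer(v,v); S+=P;b+=P@p
    return np.linalg.solve(S,b)
E
python3 - <<'E'
from h import *
for n in ['top','side','wrist']:
    c=snap(n,n+'0'); print(n,{k:np.round(v,3).tolist() for k,v in c.items() if k!='color'})
print(state()); print(arm.hold_point_z)
a=cv2.imread('pics/top0.png');b=cv2.imread('pics/side0.png')
cv2.imwrite('pics/top0b.png',cv2.resize(a,(800,600),interpolation=cv2.INTER_CUBIC))
cv2.imwrite('pics/side0b.png',cv2.resize(b,(800,600),interpolation=cv2.INTER_CUBIC))
E
```

```text
pics
top {'intrinsics': [[357.126, 0.0, 254.271], [0.0, 357.126, 189.739], [0.0, 0.0, 1.0]], 'position': [0.314, 0.063, 1.369], 'attitude': [-2.138, 2.155, -0.168]}
side {'intrinsics': [[466.306, 0.0, 256.037], [0.0, 466.306, 194.263], [0.0, 0.0, 1.0]], 'position': [0.364, 1.187, 0.752], 'attitude': [-0.182, 2.699, -1.52]}
wrist {'intrinsics': [[315.478, 0.0, 254.894], [0.0, 315.478, 196.223], [0.0, 0.0, 1.0]], 'mount': [[0.0, -0.951, -0.31, 0.08], [1.0, 0.0, 0.0, -0.0], [-0.0, -0.31, 0.951, -0.146], [0.0, 0.0, 0.0, 1.0]]}
{'t': 0.15, 'joint_positions': array([ 1.21877313,  0.53696358, -0.00440226,  1.53859697,  0.00262323,
        1.06728472, -0.07121672]), 'joint_velocities': array([ 0.00174889, -0.00213795,  0.00033209, -0.00154792, -0.00050707,
       -0.00079343,  0.00074581]), 'tau': array([ 1.08496664e-03, -5.71329975e+01,  9.91574675e-01, -2.51825488e+01,
       -5.61837992e-02,  1.52662850e-02,  8.30789850e-05]), 'tcp_pos': array([ 0.18310809, -0.62321505,  0.23807839]), 'eef_rot': array([-3.10836119e+00, -4.47324794e-01,  4.83922143e-04]), 'ft_force': array([-0.64393111, -0.90913186,  0.39155312]), 'moment': array([-3.43910815e-03,  1.81109958e-02,  5.72476628e-05]), 'grip_force': 0.0, 'grip_width': 0.08821699701074871}
0.0187
```

View pics/top0b.png

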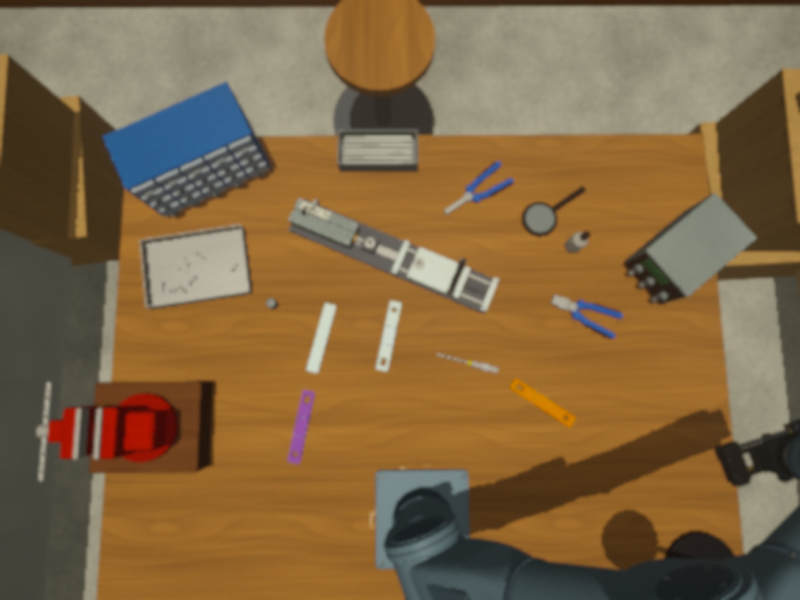

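View pics/side0b.png

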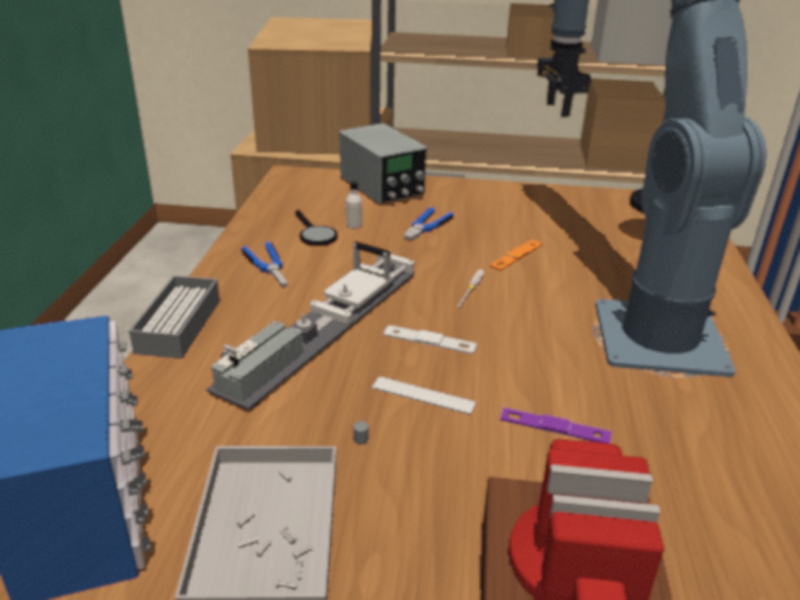

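The top view shows the glued strip at about (388,335), with its round eye at (395,306) and slot at (383,366). The tester runs from the gauge at (300,210) to the handle at about (460,275), and the plain blank is at (321,338). The side view agrees: strip at (430,338), handle bar at (373,247).

```bash
python3 - <<'E'
from h import *
f=.64
T=lambda u,v:('top0',(u*f,v*f)); S=lambda u,v:('side0',(u*f,v*f))
print('strip ends',atz('top0',(395*f,301*f),.005),atz('top0',(382*f,371*f),.005))
print('strip mid tri',tri(T(388.5,336),S(430,337)))
print('handle tri',tri(T(460,275),S(373,247)))
print('gauge pin', atz('top0',(370*f,243*f),.06))
s=state(); print(R.from_rotvec(s['eef_rot']).as_matrix().round(3))
E
```

```text
strip ends [0.50889218 0.05945008 0.005     ] [0.33783894 0.09226432 0.005     ]
strip mid tri [0.42415017 0.07601175 0.0055398 ]
handle tri [ 0.55691362 -0.09180183  0.09492651]
gauge pin [0.64246322 0.11865986 0.06      ]
[[ 0.959  0.282 -0.   ]
 [ 0.282 -0.959  0.001]
 [-0.    -0.001 -1.   ]]
```

Call:
move_arm(targets=[[1.5,-2,0,0,1],[3,-4,0,0,1],[4.5,-6,0,0,1],[6,-8,0,0,1],[7.5,-10,0,0,1],[9,-12,0,0,1],[10.5,-14,0,0,1],[12,-16,0,0,1],[13.5,-18,0,0,1],[15,-20,0,0,1]])

```text
t: 0.98
tcp_pos: [0.3292, -0.2314, 0.2388]
eef_rot: [3.109, 0.447, 0.0]
ft_force: [1.1, 0.1, -0.2]
grip_width: 0.088
grip_force: 0.0
```

```bash
cat >> h.py <<'E'
def mv(p,heading=None):
    s=state(); M=R.from_rotvec(s['eef_rot']).as_matrix(); h=np.degrees(np.arctan2(M[1,0],M[0,0]))
    d=M.T@(np.array(p)-s['tcp_pos'])/.03
    t=0 if heading is None else ((h-heading+180)%360-180)/5
    print('t',round(s['t'],2),'pos',s['tcp_pos'].round(4),'head',h.round(2),'tilt',M[:,2].round(3),'units',d.round(3),'turn',round(t,3),'F',s['ft_force'].round(1),'grip',round(s['grip_width'],4),s['grip_force'])
E
python3 -c "
from h import *
mv([.46,.08,.22],-11); print(state()['joint_positions'])"
```

```text
t 0.98 pos [ 0.3292 -0.2314  0.2388] head 16.36 tilt [ 0. -0. -1.] units [ 7.108 -8.732  0.622] turn 5.472 F [ 1.1  0.1 -0.2] grip 0.088 0.0
[ 0.71173332  0.12008874 -0.22596308  2.13803563  0.03508428  0.88653013
 -0.82007237]
```

Call:
move_arm(targets=[[1.5,-1.5,0,0,1],[2.5,-2.5,0,1,1],[3.5,-4,0,2,1],[4.5,-5.5,0.3,3,1],[5.5,-7,0.5,4,1],[7,-8.5,0.6,5.5,1],[7,-8.5,0.6,5.5,1],[7,-8.5,0.6,5.5,1],[7,-8.5,0.6,5.5,1],[7,-8.5,0.6,5.5,1]])

```text
t: 1.82
tcp_pos: [0.4599, 0.0766, 0.2207]
eef_rot: [-3.124, 0.292, -0.001]
ft_force: [0.1, 0.5, 0.3]
grip_width: 0.0883
grip_force: 0.0
```

```bash
python3 -c "
from h import *
mv([.57,.02,.22],-11)
a=snap('wrist','w1')['color']
cv2.imwrite('pics/w1b.png',cv2.resize(a,(800,600),interpolation=cv2.INTER_CUBIC))"
```

```text
t 1.82 pos [0.4599 0.0766 0.2207] head -10.68 tilt [ 0.001  0.003 -1.   ] units [3.956 1.175 0.02 ] turn 0.064 F [0.1 0.5 0.3] grip 0.0883 0.0
```

View pics/w1b.png

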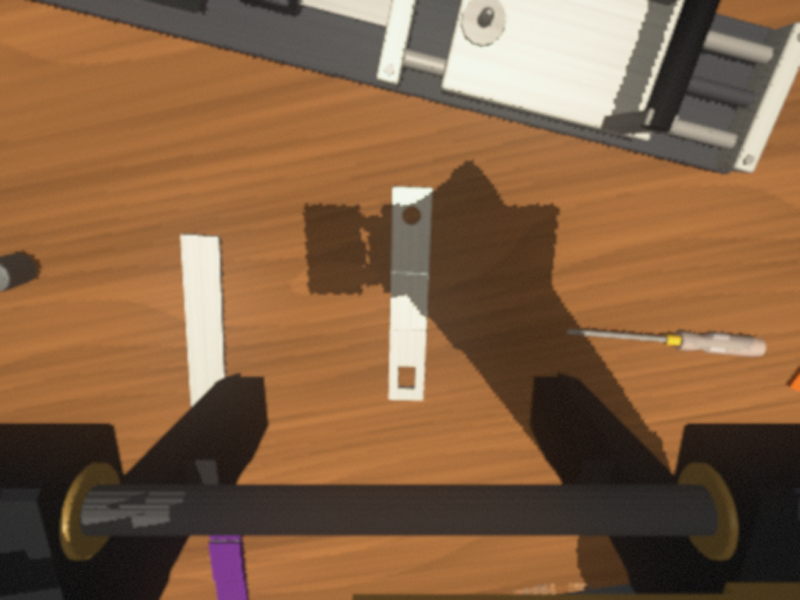

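The wrist view shows the strip with its round eye at (411,215), slot at (406,377) and strap edges at rows 273 and 330. The puller pin is at (486,16) and the handle bar is at the upper right. Next is a view above the tester.

Call:
move_arm(targets=[[1.3,0.3,0,0.5,1],[2.6,0.5,0,1,1],[4,0.8,0,1.7,1],[5.3,1,0,2.3,1],[6.7,1.7,0,2.3,1],[6.7,1.7,0,2.3,1],[6.7,1.7,0,2.3,1],[6.7,1.7,0,2.3,1]])

```text
t: 2.53
tcp_pos: [0.645, -0.0194, 0.2201]
eef_rot: [3.08, -0.619, -0.003]
ft_force: [-0.3, 0.9, -0.3]
grip_width: 0.0882
grip_force: 0.0
```

```bash
python3 -c "
from h import *
mv([.57,.02,.22],-22)
a=snap('wrist','w2')['color']
cv2.imwrite('pics/w2b.png',cv2.resize(a,(800,600),interpolation=cv2.INTER_CUBIC))"
```

```text
t 2.53 pos [ 0.645  -0.0194  0.2201] head -22.72 tilt [-0.002 -0.    -1.   ] units [-2.814 -0.247  0.008] turn -0.143 F [-0.3  0.9 -0.3] grip 0.0882 0.0
```

View pics/w2b.png

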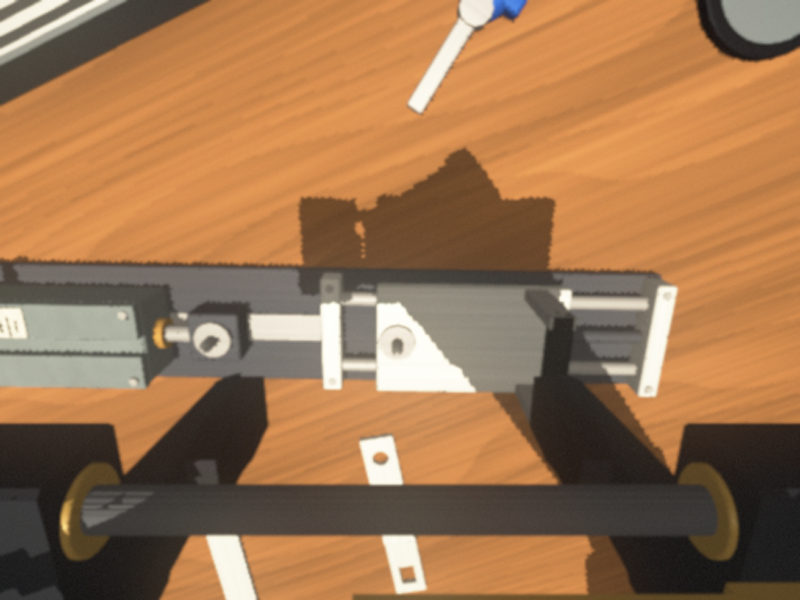

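Call:
move_arm(targets=[[0,-1.3,0,0,1],[0,-2.6,0,0,1],[0,-4,0,0,1],[0,-4,0,0,1],[0,-4,0,0,1],[0,-4,0,0,1]])

```text
t: 3.08
tcp_pos: [0.6911, 0.0929, 0.2208]
eef_rot: [3.08, -0.613, -0.001]
ft_force: [0.7, -0.1, -0.3]
grip_width: 0.0879
grip_force: 0.0
```

```bash
python3 -c "
from h import *
mv([.57,.02,.22],-22)
b=snap('wrist','w3')['color'];a=cv2.imread('pics/w2.png')
# top: w3 cols 0..400 rows 160..260 x2 ; bottom: w2 cols 100..300 rows 170..270 x4 cropped
z=lambda im,x,y,w,h,k:cv2.resize(im[y:y+h,x:x+w],None,fx=k,fy=k,interpolation=cv2.INTER_CUBIC)
m=np.vstack([z(b,60,165,266,100,3)[:, :798],z(a,100,170,266,100,3)[:, :798]])
cv2.imwrite('pics/m1.png',m)"
```

```text
t 3.08 pos [0.6911 0.0929 0.2208] head -22.52 tilt [-0.001 -0.001 -1.   ] units [-2.798  3.791  0.032] turn -0.105 F [ 0.7 -0.1 -0.3] grip 0.0879 0.0
```

View pics/m1.png

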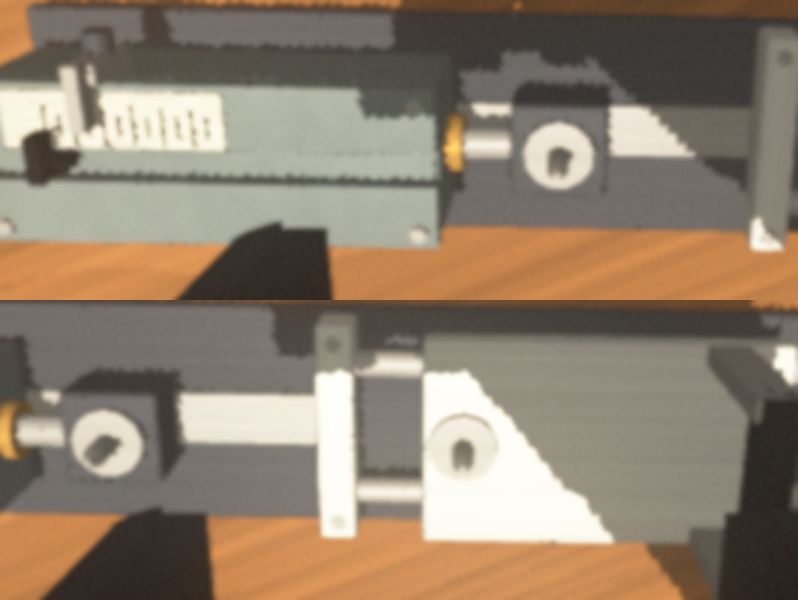

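In the upper crop the gauge shoulder is at (560,154), the marker blade tip at about (82,130), and the pointer tip at about (43,133). In the lower crop the gauge shoulder is at (107,143) below the seam and the puller shoulder at (461,146).

```bash
python3 - <<'E'
from h import *
A=lambda u,v:('w3',(60+u/3-.33,165+v/3-.33)); B=lambda u,v:('w2',(100+u/3-.33,170+v/3-.33))
W=lambda u,v:('w1',(u*.64-.18,v*.64-.18))
V=lambda u,v:('w2',(u*.64-.18,v*.64-.18))
print('gauge tri',tri(A(560,154),B(107,143)), atz(*A(560,154),.045),atz(*B(107,143),.045))
p=atz(*B(461,146),.045); print('puller',p, atz('w1',(484*.64-.18,19*.64),.045), tri(B(461,146),W(484,20)))
g=(atz(*A(560,154),.045)+atz(*B(107,143),.045))/2
d=g-p; print('len',np.linalg.norm(d),'head',np.degrees(np.arctan2(d[1],d[0])))
u=np.array([d[0],d[1]])/np.linalg.norm(d[:2])
for n,q in [('marker',A(82,130)),('pointer',A(43,133))]:
    r=atz(*q,.068); e=(r-g)[:2]; print(n,r,'y',e@u+.05,'x',e@[u[1],-u[0]])
for n,a,b,z in [('eye',(411,215),(380,458),.003),('slot',(406,377),(407,574.5),.003),('mid',(409,301.5),None,.009)]:
    print(n,atz(*W(*a),z), atz(*V(*b),z) if b else '')
    if b: print(tri(W(*a),V(*b)))
E
```

```text
gauge tri [0.6506267  0.11979592 0.04584959] [0.65061232 0.11982797 0.045     ] [0.65017068 0.12040338 0.045     ]
puller [0.59916267 0.00161966 0.045     ] [0.59837625 0.00127656 0.045     ] [0.59846237 0.00146069 0.04375853]
len 0.12909569892780415 head 66.6199511111065
marker [0.72837696 0.26087538 0.068     ] y 0.21014916008065632 x 0.015724860742071224
pointer [0.73247777 0.27357367 0.068     ] y 0.22343215137689215 x 0.014449928059545723
eye [0.49033575 0.06266606 0.003     ] [0.48901179 0.06311559 0.003     ]
[0.49055844 0.06252729 0.00530149]
slot [0.36235096 0.08985189 0.003     ] [0.36111215 0.09061509 0.003     ]
[0.36354555 0.08965983 0.00546797]
mid [0.42716422 0.07571497 0.009     ]
```

```bash
python3 -c "
from h import *
mv([.4265,.0763,.10],-12); print(state()['joint_positions'].round(2))"
```

```text
t 3.13 pos [0.6913 0.0914 0.2208] head -22.64 tilt [-0.001 -0.001 -1.   ] units [-7.954  3.858  4.034] turn -2.127 F [-0.4 -1.4 -0.6] grip 0.0885 0.0
[-0.    0.66 -0.31  1.4   0.21  1.12 -2.31]
```

Call:
move_arm(targets=[[-1.2,0.5,0,0,0.8],[-2.4,1.1,0,-0.5,0.7],[-3.6,1.7,0.5,-1,0.7],[-4.8,2.3,1.3,-1.5,0.7],[-6,2.9,2.2,-2.1,0.7],[-7.2,3.5,3.2,-2.1,0.7],[-7.95,3.86,4,-2.1,0.7],[-7.95,3.86,4,-2.1,0.7],[-7.95,3.86,4,-2.1,0.7],[-7.95,3.86,4,-2.1,0.7]])

```text
t: 3.97
tcp_pos: [0.4275, 0.0762, 0.1011]
eef_rot: [3.123, -0.334, 0.0]
ft_force: [0.8, -0.4, 1.1]
grip_width: 0.0616
grip_force: 0.0
```

```bash
python3 -c "
from h import *
mv([.4265,.0763,.003],-12)"
```

```text
t 3.97 pos [0.4275 0.0762 0.1011] head -12.2 tilt [ 0.    -0.001 -1.   ] units [-3.40e-02  1.00e-03  3.27e+00] turn -0.041 F [ 0.8 -0.4  1.1] grip 0.0616 0.0
```

Call:
move_arm(targets=[[0,0,1,0,0.7],[0,0,2,0,0.7],[0,0,2.8,0,0.7],[0,0,3.25,0,0.7],[0,0,3.25,0,0.5],[0,0,3.25,0,0.2],[0,0,3.25,0,0.2],[0,0,3.25,0,0.2],[0,0,3.25,0,0.2],[0,0,3.25,0,0.2]])

```text
t: 4.8
tcp_pos: [0.4285, 0.0772, 0.0042]
eef_rot: [-3.124, 0.333, -0.003]
ft_force: [-0.6, -0.7, 8.4]
grip_width: 0.0275
grip_force: 30.0
```

```bash
python3 -c "
from h import *
mv([.4265,.0763,.003],-12)"
```

```text
t 4.8 pos [0.4285 0.0772 0.0042] head -12.16 tilt [ 0.002  0.    -1.   ] units [-0.06   0.043  0.039] turn -0.032 F [-0.6 -0.7  8.4] grip 0.0275 30.000295713543892
```

Call:
move_arm(targets=[[0,0,-0.5,0,0.2],[0,0,-1.5,0,0.2],[0,0,-2.7,0,0.2],[0,0,-4,0,0.2],[0,0,-4,0,0.2],[0,0,-4,0,0.2]])

```text
t: 5.3
tcp_pos: [0.4292, 0.0774, 0.1253]
eef_rot: [-3.123, 0.333, -0.008]
ft_force: [-0.7, 0.7, -1.6]
grip_width: 0.0272
grip_force: 30.0
```

```bash
python3 -c "
from h import *
mv([.6245,.061,.13],66.6)
a=snap('wrist','w4')['color']
cv2.imwrite('pics/w4b.png',cv2.resize(a[84:384,106:406],(600,600),interpolation=cv2.INTER_CUBIC))"
```

```text
t 5.3 pos [0.4292 0.0774 0.1253] head -12.16 tilt [ 0.005  0.    -1.   ] units [ 6.481 -0.838 -0.124] turn -15.752 F [-0.7  0.7 -1.6] grip 0.0272 29.999955967068672
```

View pics/w4b.png

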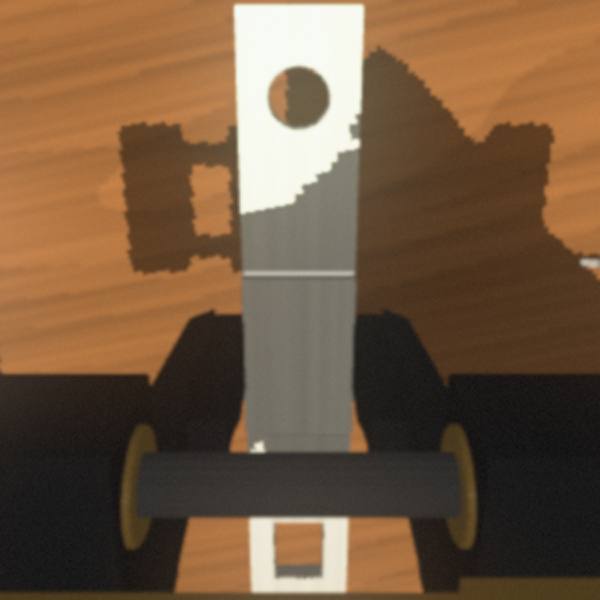

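The strip is held level between the fingers. In the 2x crop the round eye is at (298.5,97) and the slot at about (299,550).

```bash
python3 - <<'E'
from h import *
c=imaging.camera('wrist');K=np.array(c['intrinsics']);M=np.array(c['mount'])
def at(u,v,z):
    r=M[:3,:3]@np.linalg.solve(K,[106+u/2-.25,84+v/2-.25,1]); o=M[:3,3]; return o+r*(z-o[2])/r[2]
for z in (-.006,-.003,0,.003,.006):
    a,b=at(298.5,97,z),at(299,550,z); print(z,a[:2].round(4),b[:2].round(4),np.linalg.norm(a-b).round(4),'mid',((a+b)/2)[:2].round(4), 'strapedge',at(299,272,z-.004)[0].round(4))
E
```

```text
-0.006 [ 0.064  -0.0003] [-0.0617 -0.    ] 0.1257 mid [ 0.0012 -0.0002] strapedge 0.0243
-0.003 [ 0.0637 -0.0003] [-0.0647 -0.    ] 0.1284 mid [-0.0005 -0.0001] strapedge 0.023
0 [ 0.0633 -0.0003] [-0.0677 -0.    ] 0.1311 mid [-0.0022 -0.0001] strapedge 0.0218
0.003 [ 0.063  -0.0003] [-0.0708 -0.    ] 0.1337 mid [-0.0039 -0.0001] strapedge 0.0206
0.006 [ 0.0626 -0.0003] [-0.0738 -0.    ] 0.1364 mid [-0.0056 -0.0001] strapedge 0.0193
```

Call:
move_arm(targets=[[0.6,0,-0.2,-1.4,0.2],[1.3,-0.1,-0.2,-2.8,0.2],[2,-0.2,-0.2,-4.2,0.2],[2.7,-0.3,-0.2,-5.6,0.2],[3.4,-0.4,-0.2,-7,0.2],[4.1,-0.5,-0.2,-8.4,0.2],[4.8,-0.6,-0.2,-9.8,0.2],[5.4,-0.7,-0.2,-11.2,0.2],[6,-0.8,-0.2,-12.6,0.2],[6.4,-0.85,-0.2,-14,0.2]])

```text
t: 6.23
tcp_pos: [0.6209, 0.0618, 0.1267]
eef_rot: [-2.744, -1.527, 0.004]
ft_force: [-0.1, 0.1, -0.9]
grip_width: 0.0275
grip_force: 30.0
```

```bash
python3 -c "
from h import *
mv([.6252,.0618,.08],66.6)"
```

```text
t 6.23 pos [0.6209 0.0618 0.1267] head 58.21 tilt [-0.003  0.    -1.   ] units [0.078 0.125 1.557] turn -1.678 F [-0.1  0.1 -0.9] grip 0.0275 29.997972920536995
```

Call:
move_arm(targets=[[0.05,0.06,0,-0.8,0.2],[0.07,0.12,0.5,-1.7,0.2],[0.07,0.12,1,-1.7,0.2],[0.07,0.12,1.4,-1.7,0.2],[0.07,0.12,1.4,-1.7,0.2],[0.07,0.12,1.4,-1.7,0.2],[0.07,0.12,1.4,-1.7,0.2]])

```text
t: 6.82
tcp_pos: [0.6247, 0.0621, 0.0872]
eef_rot: [-2.629, -1.719, 0.0]
ft_force: [0.0, -0.0, -0.5]
grip_width: 0.0273
grip_force: 30.0
```

```bash
python3 -c "
from h import *
mv([.6252,.0618,.08],66.6)
a=snap('wrist','w5')['color']; mv([.6252,.0618,.049],66.6)
cv2.imwrite('pics/w5b.png',cv2.resize(a[84:384,106:406],(600,600),interpolation=cv2.INTER_CUBIC))"
```

```text
t 6.82 pos [0.6247 0.0621 0.0872] head 66.35 tilt [-0. -0. -1.] units [-0.003  0.021  0.24 ] turn -0.049 F [ 0.  -0.  -0.5] grip 0.0273 30.00003643333912
t 6.87 pos [0.6251 0.0621 0.0877] head 66.36 tilt [ 0.001  0.    -1.   ] units [-0.009  0.008  1.291] turn -0.049 F [ 0.6  0.1 -1. ] grip 0.0278 29.999958649277687
```

View pics/w5b.png

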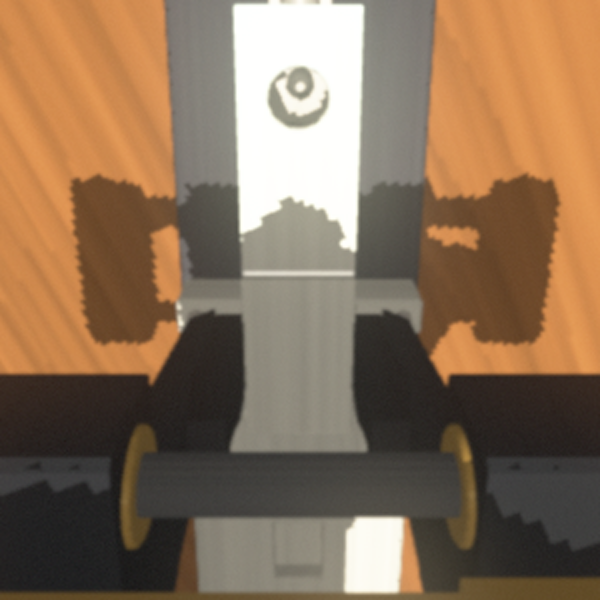

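The gauge pin's top shows through the round eye at (300,84), in line sideways. I'll check its place along the strip.

```bash
python3 - <<'E'
from h import *
c=imaging.camera('wrist');K=np.array(c['intrinsics']);M=np.array(c['mount'])
def at(u,v,z):
    r=M[:3,:3]@np.linalg.solve(K,[106+u/2-.25,84+v/2-.25,1]); o=M[:3,3]; return (o+r*(z-o[2])/r[2]).round(4)
print(at(300,84,.024),at(300,86,.024),at(298.5,97,-.002)); mv([.6252,.0618,.049],66.6)
E
```

```text
[0.0645 0.0001 0.024 ] [0.064  0.0001 0.024 ] [ 0.0641 -0.0003 -0.002 ]
t 6.92 pos [0.6253 0.0621 0.088 ] head 66.36 tilt [ 0.001  0.    -1.   ] units [-0.01  0.    1.3 ] turn -0.049 F [-1.3 -0.2  0.2] grip 0.0273 29.999907687306404
```

Call:
move_arm(targets=[[0,0,0.4,-0.05,0.2],[0,0,0.7,-0.05,0.2],[0,0,1.0,-0.05,0.2],[0,0,1.2,-0.05,0.2],[0,0,1.27,-0.05,0.2],[0,0,1.27,-0.05,0.2],[0,0,1.27,-0.05,0.2]])

```text
t: 7.5
tcp_pos: [0.624, 0.0616, 0.0491]
eef_rot: [-2.625, -1.725, 0.003]
ft_force: [-4.1, -2.2, 7.0]
grip_width: 0.0276
grip_force: 30.0
```

```bash
python3 -c "
from h import *
mv([.6252,.0618,.049],66.6)"
```

```text
t 7.5 pos [0.624  0.0616 0.0491] head 66.62 tilt [-0.002 -0.001 -1.   ] units [0.023 0.033 0.005] turn 0.005 F [-4.1 -2.2  7. ] grip 0.0276 29.99213844537735
```

Call:
move_arm(targets=[[0,0,0,0,0.5],[0,0,0,0,0.6],[0,0,0,0,0.6],[0,0,0,0,0.6],[0,0,-1,0,0.6],[0,0,-2,0,0.6],[0,0,-3.2,0,0.6],[0,0,-4.4,0,0.6],[0,0,-4.4,0,0.6],[0,0,-4.4,0,0.6]])

```text
t: 8.33
tcp_pos: [0.6263, 0.0621, 0.1833]
eef_rot: [2.624, 1.724, 0.006]
ft_force: [-0.3, -0.3, -0.5]
grip_width: 0.0525
grip_force: 0.0
```

```bash
python3 -c "
from h import *
mv([.6252,.0618,.18],-23.4)
a=snap('wrist','w6')['color']
cv2.imwrite('pics/w6b.png',cv2.resize(a[84:384,106:406],(600,600),interpolation=cv2.INTER_CUBIC))"
```

```text
t 8.33 pos [0.6263 0.0621 0.1833] head 66.61 tilt [ 0.004  0.    -1.   ] units [-0.024 -0.029  0.109] turn 18.001 F [-0.3 -0.3 -0.5] grip 0.0525 0.0
```

View pics/w6b.png

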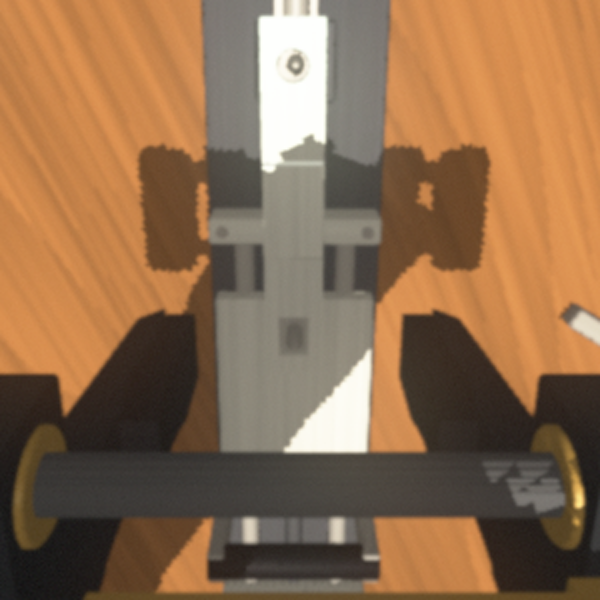

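The strip is seated on both shoulders: round eye on the pin at (293,64), slot on the pin at (294,336). The handle bar is at about (298,555).

```bash
python3 -c "
from h import *
for v in (547,562,578): print(atz('w6',(106+298/2,84+v/2),.103))
mv([.561,-.086,.15],-23.4); print(state()['joint_positions'].round(2))"
```

```text
[ 0.56824805 -0.07228855  0.103     ]
[ 0.56482519 -0.08021276  0.103     ]
[ 0.56110323 -0.08882937  0.103     ]
t 8.38 pos [0.625  0.0616 0.1813] head 66.61 tilt [ 0.001 -0.    -1.   ] units [-5.363e+00 -5.000e-03  1.043e+00] turn 18.003 F [-0.2 -0.5 -1.5] grip 0.053 0.0
[ 0.31  0.67 -0.71  1.62  0.49  1.04 -0.95]
```

Call:
move_arm(targets=[[-0.5,0,0,1.4,0.6],[-1,0,0,2.8,0.6],[-1.5,0,0,4.2,0.6],[-2.2,0,0,5.6,0.6],[-2.8,0,0,7,0.6],[-3.4,0,0,8.4,0.6],[-4,0,0,9.8,0.6],[-4.6,0,0,11.2,0.6],[-5.2,0,0,12.6,0.6],[-5.4,0,0,14,0.6]])

```text
t: 9.22
tcp_pos: [0.5581, -0.0904, 0.179]
eef_rot: [3.138, -0.107, -0.007]
ft_force: [-0.4, -0.5, -0.5]
grip_width: 0.053
grip_force: 0.0
```

```bash
python3 -c "
from h import *
mv([.561,-.086,.14],-23.4); print(state()['joint_positions'].round(2))"
```

```text
t 9.22 pos [ 0.5581 -0.0904  0.179 ] head -3.92 tilt [-0.004 -0.001 -1.   ] units [ 0.093 -0.155  1.299] turn 3.896 F [-0.4 -0.5 -0.5] grip 0.053 0.0
[ 0.41  0.51 -0.43  1.8   0.26  0.9  -1.78]
```

Call:
move_arm(targets=[[0.09,-0.12,0,1.3,0.6],[0.09,-0.12,0,2.6,0.6],[0.09,-0.12,0.2,3.9,0.6],[0.09,-0.12,1,3.9,0.6],[0.09,-0.12,2,3.9,0.6],[0.09,-0.12,3,3.9,0.6],[0.09,-0.12,3.4,3.9,0.6],[0.09,-0.12,3.4,3.9,0.6],[0.09,-0.12,3.4,3.9,0.6]])

```text
t: 9.97
tcp_pos: [0.5629, -0.0833, 0.0785]
eef_rot: [3.079, -0.623, -0.003]
ft_force: [-0.7, -0.0, 0.7]
grip_width: 0.0528
grip_force: 0.0
```

```bash
python3 -c "
from h import *
mv([.561,-.086,.076],-23.4)"
```

```text
t 9.97 pos [ 0.5629 -0.0833  0.0785] head -22.86 tilt [-0.002  0.    -1.   ] units [-0.022  0.107  0.084] turn 0.108 F [-0.7 -0.   0.7] grip 0.0528 0.0
```

Nothing touched so far. I'll close on the bar.

Call:
move_arm(targets=[[0,0.08,0.06,0.1,0.4],[0,0.08,0.06,0.1,0.2],[0,0.08,0.06,0.1,0],[0,0.08,0.06,0.1,0],[0,0.08,0.06,0.1,0],[0,0.08,0.06,0.1,0]])

```text
t: 10.47
tcp_pos: [0.5624, -0.0866, 0.0777]
eef_rot: [3.075, -0.636, 0.0]
ft_force: [-0.9, -3.5, 3.0]
grip_width: 0.0151
grip_force: 22.1
```

```bash
python3 -c "
from h import *
mv([.561,-.086,.076],-23.4)"
```

```text
t 10.47 pos [ 0.5624 -0.0866  0.0777] head -23.39 tilt [-0.    -0.001 -1.   ] units [-0.051 -0.     0.057] turn 0.003 F [-0.9 -3.5  3. ] grip 0.0151 22.08075575530529
```

```bash
cat >> h.py <<'E'
U=np.array([np.cos(np.radians(66.62)),np.sin(np.radians(66.62)),0])
def along(fn,n=5):
    a=[]
    for i in range(n):
        c=snap('side',fn+str(i)); s=state(); a.append([s['tcp_pos']@U*1000,s['ft_force']@U,s['grip_width']*1e3,s['grip_force'],s['tcp_pos'][2]*1e3])
    cv2.imwrite('pics/%s_avg.png'%fn,np.mean([cv2.imread('pics/%s%d.png'%(fn,i)).astype(float) for i in range(n)],0))
    print('t',s['t'],'along,F,w,gf,z',np.mean(a,0).round(2),np.std(a,0).round(2))
E
python3 -c "
from h import *
along('s0')"
```

```text
t 10.7167 along,F,w,gf,z [143.67  -3.81  14.6   29.9   77.69] [0.02 0.42 0.09 0.02 0.02][ WARN:0@5.699] global loadsave.cpp:1063 imwrite_ Unsupported depth image for selected encoder is fallbacked to CV_8U.
```

Call:
move_arm(targets=[[0,0.1,0,0,0],[0,0.2,0,0,0],[0,0.3,0,0,0],[0,0.4,0,0,0],[0,0.5,0,0,0],[0,0.5,0,0,0],[0,0.5,0,0,0]])

```text
t: 11.3
tcp_pos: [0.5573, -0.0984, 0.0777]
eef_rot: [-3.075, 0.635, -0.002]
ft_force: [0.7, 4.8, 4.1]
grip_width: 0.0146
grip_force: 29.9
```

```bash
python3 -c "
from h import *
along('s1')
z=lambda n:cv2.resize(cv2.imread('pics/%s_avg.png'%n)[200:260,130:230],None,fx=6,fy=5,interpolation=cv2.INTER_CUBIC)
cv2.imwrite('pics/m2.png',np.vstack([z('s0'),z('s1')]))"
```

```text
t 11.55 along,F,w,gf,z [130.98   5.34  14.53  29.91  77.68] [0.03 0.72 0.13 0.   0.01][ WARN:0@7.502] global loadsave.cpp:1063 imwrite_ Unsupported depth image for selected encoder is fallbacked to CV_8U.
```

View pics/m2.png

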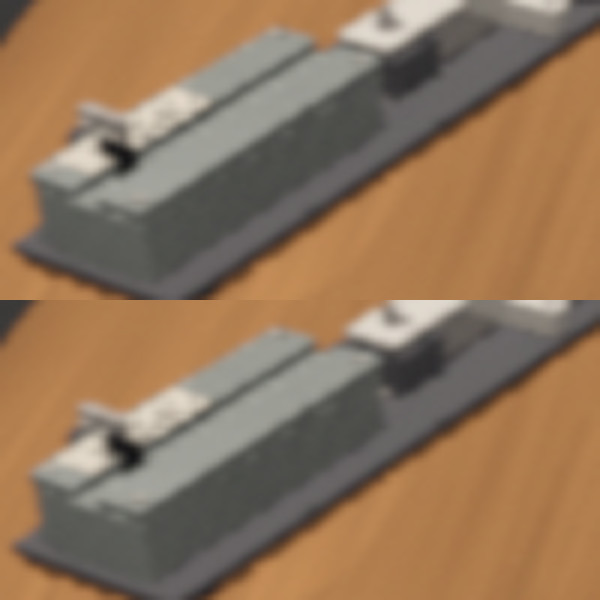

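The pointer moved about 1.2 px to the right and 1.2 px up, roughly 4 mm. That fits a 9 mm slack, so about 10 mm remain.

Call:
move_arm(targets=[[0,0.06,0,0,0],[0,0.12,0,0,0],[0,0.18,0,0,0],[0,0.24,0,0,0],[0,0.29,0,0,0],[0,0.34,0,0,0],[0,0.34,0,0,0],[0,0.34,0,0,0]])

```text
t: 12.22
tcp_pos: [0.5538, -0.1061, 0.0777]
eef_rot: [-3.074, 0.633, -0.003]
ft_force: [2.1, 8.1, 2.6]
grip_width: 0.0146
grip_force: 29.9
```

```bash
python3 - 2>/dev/null <<'E'
from h import *
along('s2')
d=np.load('pics/s20.npz')
def pj(p): q=d['A'].T@(p-d['p']); q=d['K']@q; return q[:2]/q[2]
g=np.array([.6504,.1201,0]); X=np.array([U[1],-U[0],0]); P=lambda y:pj(g+U*(y-.05)+X*.014+np.array([0,0,.066]))
print('px at rest',P(.225),'px/mm',(P(.215)-P(.225))/10,'marker',P(.2105))
I={n:cv2.imread('pics/%s_avg.png'%n,0).astype(np.float32) for n in('s0','s1','s2')}
# dark pointer centroid
for n in I:
    y0,x0=222,142; w=np.clip(75-I[n][y0:236,x0:162],0,None); 
    yy,xx=np.mgrid[y0:236,x0:162]; print(n,(w*xx).sum()/w.sum(),(w*yy).sum()/w.sum(),w.sum())
z=lambda n:cv2.resize(cv2.imread('pics/%s_avg.png'%n)[212:242,130:170],None,fx=15,fy=10,interpolation=cv2.INTER_CUBIC)
cv2.imwrite('pics/m3.png',np.vstack([z('s0'),z('s2')]))
E
```

```text
t 12.4667 along,F,w,gf,z [122.34   8.42  14.66  29.95  77.69] [0.01 0.46 0.11 0.   0.01]
px at rest [147.01267599 228.90412771] px/mm [ 0.27007575 -0.19632504] marker [150.91762126 226.06552212]
s0 149.97632058287795 230.80692167577413 549.0
s1 150.71071953010278 229.98384728340676 681.0
s2 153.00516351118762 228.35283993115317 581.0
```

View pics/m3.png

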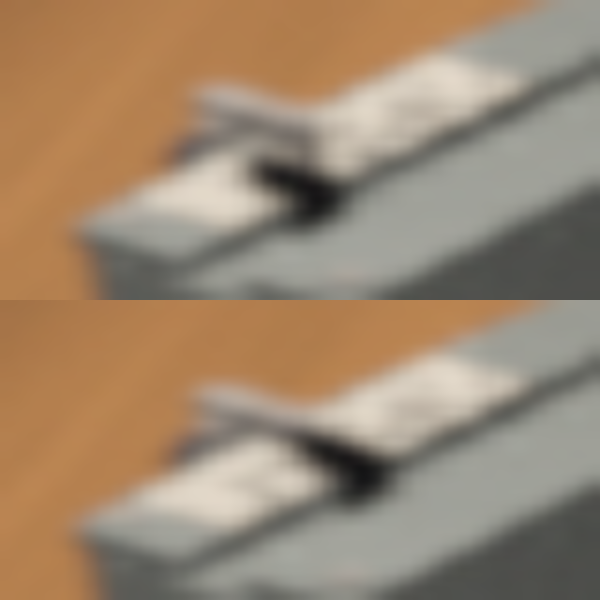

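The pointer has moved about 12 mm and now runs on almost directly from the marker blade, a millimetre or two short. A small final pull.

Call:
move_arm(targets=[[0,0.03,0,0,0],[0,0.06,0,0,0],[0,0.06,0,0,0],[0,0.06,0,0,0],[0,0.06,0,0,0],[0,0.06,0,0,0],[0,0.06,0,0,0],[0,0.06,0,0,0]])

```text
t: 13.13
tcp_pos: [0.5533, -0.1074, 0.0777]
eef_rot: [-3.073, 0.632, -0.004]
ft_force: [3.2, 8.8, 2.2]
grip_width: 0.0143
grip_force: 30.0
```

```bash
python3 - 2>/dev/null <<'E'
from h import *
along('s3')
I=cv2.imread('pics/s3_avg.png',0).astype(np.float32)
w=np.clip(75-I[222:236,142:162],0,None);yy,xx=np.mgrid[222:236,142:162]; print((w*xx).sum()/w.sum(),(w*yy).sum()/w.sum())
print(order.job_done())
E
```

```text
t 13.3833 along,F,w,gf,z [121.02   9.87  14.6   29.96  77.7 ] [0.01 0.27 0.15 0.   0.01]
153.3248730964467 228.27749576988157
the job is handed in; nothing more can be done
None
```

I handed the job in at 13.4 s with the strip let go on both pins, the handle gripped and pulled with about 10 N, and the pointer estimated within 1–2 mm of the marker; no verdict was returned.

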